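# Shut off the gauged air line at the grinding bench

## Robot

A 7-joint arm with a two-finger parallel gripper is mounted at the origin on the work surface. World frame = base frame: x ahead of the robot, y to its left, z up, the work surface at z = 0. Lengths are in m, angles in rad, forces in N, time in s.
With the tool pointing down it reaches from about 0.4 to 0.85 m from the base axis. Payload 4.5 kg.
Tool frame: the origin (TCP) lies midway between the tips of the shut fingers; the grasp point (between the pads) lies 19 mm behind it; z points along the fingers, y is the direction in which the jaws open and shut (so a half turn about z gives the same grasp; the last joint's range is limited). The gripper opens to 88 mm and grips with 3 to 60 N. Pads are 18 mm wide; open, the fingers measure 123 mm over their backs; the gripper's body (75 mm by 187 mm) begins 45 mm behind the grasp point.
Start: joints at [-1.239, 0.689, -0.195, 1.565, 0.157, 0.902, -0.215], TCP at [0.183, 0.598, 0.239] pointing down, gripper open.
Joint ranges: [-3.01, 3.01], [-0.46, 2.08], [-1.47, 1.51], [0.13, 2.56], [-1, 4.14], [0.04, 2.09], [-2.66, 2.66]. Speed limits (rad/s): [2.57, 2.57, 3.14, 3.14, 3.14, 3.14, 3.14].

## Interface

Orientations are given as a unit quaternion [x, y, z, w].
In Python, from plant import get_state, snapshot, finish_job, find_in gives the robot as it stands.
- The arm moves only by the shell command python3 -m creep 'ROWS' [OPENING] [FORCE]. ROWS is JSON, one flat list of numbers, 6 for each row, row after row: the shift along the tool's x, y, z in mm, then the turn, a rotation vector about the tool's x, y, z in degrees. In form: [tx, ty, tz, wx, wy, wz, tx, ty, tz, wx, wy, wz, ...]. A call has 1 to 5 rows; each row shifts and turns the pose as measured when the row begins, along the tool's axes as they then stand; what a row does not reach is not made up. A row lasts 1/12 s, in which the tool goes at most 41.7 mm and 7.16 degrees, less where a joint would pass 70% of its speed; a pose out of reach is approached as far as the arm can. A call is refused whole if a number of a shift passes 41.7 or a number of a turn 7.16, either way. A call with a gripper value outside its range is refused whole. OPENING is the finger opening in mm, from 0 to 88.1, set as the call begins (- or left out, the last holds). The fingers move at their own pace and stop on an object; FORCE is the grip in N (left out, the last holds). Time passes only in rows, so rows that do not move let the fingers close. It gives the time, the measured TCP pose, the force and the opening at its end, in the units of the state.
- get_state(): the state, without advancing time (a new reading comes with each control period).
- snapshot(name): name is "scene" or "top" or "wrist"; returns a dict with "color" (480x640x3 uint8, red, green, blue), "intrinsics" (3x3 intrinsics, pixels), "dist_coeffs" ([k1, k2, p1, p2, k3] as OpenCV has them; the pictures are not rectified), "extrinsics" (4x4, takes a point from world to camera coordinates). Camera axes: x right, y down, z forward; pixel columns grow to the right and rows downward; lengths in m; the calibration is good to about 2 mm. A picture is of the moment at which its call begins. There is no depth.
- finish_job(): hands the job in, once; it reports no verdict.
Trained networks look in the newest picture that a camera, given by its name, has taken for a name from the list of things; names that differ only in an ending like _2 or _b are one class to them, and where a whole thing is asked for, a point or a joint stands for the part that bears it (a point fixed in the world has none). Each returns a list of dicts, best first, with "score" (0 to 1); they miss things now and then, are a little off and sometimes report something else, mostly with a low value. They report only what shows in the picture. A call takes as long as a camera call. They do not tell look-alikes from the thing itself.
- find_in(thing, camera): "xy" ([column, row] in pixels, amid what is visible of it).
The state is a dict: "clock": time; "q": joint angles; "qd": joint speeds; "joint_torque": joint torques, N m; "tool_pos": TCP position; "eef_rot": TCP orientation; "contact_force": force on the tool from outside, world axes, zero at the start; "moment": the same for the moment, N m; "opening": opening from 0.0 (shut) to 1.0 (fully open).
Only numpy, scipy, OpenCV 4.12 (cv2) and the standard library are available. Lean on these libraries where they do the work, as an engineer would, in place of code of your own. Each camera call takes 0.05 s, during which the arm holds its last target.

## Task

Before the grinding wheel is changed, its compressed air has to be off: turn the lever of the ball valve on the line that carries the round pressure gauge a quarter turn clockwise, until it stands square across its pipe against its stop, fully shut. Leave the levers of the other two lines as they are, and let go when done.

Things in the scene. Friction and masses are not known exactly. Their poses are not given: they have to be found in the camera images.
- gauge_line: Fixed air line to shut off: 20 mm steel pipe, axis 75 mm above the bench, on a 190 x 70 mm foot plate, brass ball valve amid it. It alone has a round pressure gauge: 58 mm, white dial facing up, top at 127 mm, 68 mm from the stem towards -x. Origin: on the bench under the valve's upright stem; x along the pipe away from the gauge, z up. Yaw within 0.7 rad. The three lines swap places.
- gauge_valve (a joint): Gauged line's lever, turning level about the stem: 0 open (along the line's +x), grows clockwise from above, 1.571 shut (along its -y); hard stops at both. Starts 0 to 0.3. Black sleeve 45 to 115 mm from the stem axis, 18 wide, 14 high, its middle 125 mm above the bench; below it nothing higher than 90 mm. Stiff (0.3 N m, about 4 N at the sleeve); stays where left.
- filter_valve (a joint): Lever of the line that has a square 46 mm aluminium filter head with a grey bowl below in place of the gauge; about 290 mm from its neighbours. Same valve and values (0 open, 1.571 shut). Starts open, at 0 to 0.1; leave it there.
- spare_valve (a joint): Lever of the plain line with neither gauge nor filter, ending in a plain steel cap. Same valve and values (0 open, 1.571 shut). Starts shut, at 1.47 to 1.571; leave it there.
There are look-alikes about, which are no part of the job. What is shaped like the gauge_line but purple is not meant.

How it is judged:
By the outcome, as a careful person would: the job done as asked, in the order asked, and still so for the second after the job is handed in, with the robot touching nothing.
It also fails if it takes over 38 s, if anything falls off the work surface, if the arm or the gripper's body presses on something with over 40 N, if the wrist force passes 120 N, or if a joint passes its speed limit or range.

## Working session

There is one attempt and no reset: what is moved stays moved. The work goes in short steps, Python scripts to look and compute and a shell command to move; the robot and the scene stay as the last step left them, time stands still between calls to the robot, and variables do not carry over. Pictures are saved under pics/ and viewed, and the job is handed in when it is done.

```bash
mkdir -p pics; ls; python3 - <<'E'
from plant import *
import cv2,json
s=get_state();print({k:(v if not hasattr(v,'tolist') else v.tolist()) for k,v in s.items()})
for n in ["scene","top"]:
    p=snapshot(n);cv2.imwrite(f"pics/{n}0.png",p["color"][:,:,::-1])
    for t in ["gauge_line","gauge_valve","filter_valve","spare_valve"]:
        print(n,t,[(r["xy"],round(r["score"],2)) for r in find_in(t,n)])
E
```

```text
pics
{'clock': 0.0, 'q': [-1.2391992120480166, 0.689985374188891, -0.19449085230543411, 1.5663483654477728, 0.15730736281016924, 0.9024872551680924, -0.21507289425866166], 'qd': [-0.00028079611954163575, -0.000895303236223921, -0.000284154415694115, -0.0010292995057852871, 0.0012269932767231923, 0.0003845147407523191, 0.0008091333334758582], 'joint_torque': [-0.0012077826977474615, -52.75580406188965, -1.2674137204885483, -15.342975854873657, -0.052660033106803894, 0.006666843546554446, 0.0001853963749454124], 'tool_pos': [0.18325981348490444, 0.5968670017809262, 0.23790742177048893], 'eef_rot': [0.14830007274438928, 0.9889419822846506, -0.000916752308134073, -6.053197913973504e-05], 'contact_force': [0.23400863507988867, 0.5632565625646536, -0.7212648726556546], 'moment': [-0.06549661375483243, -0.05739914636525803, -0.00035139122895221905], 'opening': 1.0032272934676973}
scene gauge_line [([479.6, 270.4], 0.71), ([445.9, 154.0], 0.57)]
scene gauge_valve [([476.0, 274.2], 0.85), ([440.3, 143.4], 0.63)]
scene filter_valve []
scene spare_valve [([325.7, 357.3], 0.56)]
top gauge_line [([168.9, 358.9], 0.87), ([192.2, 200.7], 0.72)]
top gauge_valve [([181.1, 331.4], 0.78), ([202.9, 165.1], 0.64)]
top filter_valve [([483.2, 139.5], 0.98)]
top spare_valve [([350.7, 111.1], 0.82)]
```

View pics/top0.png

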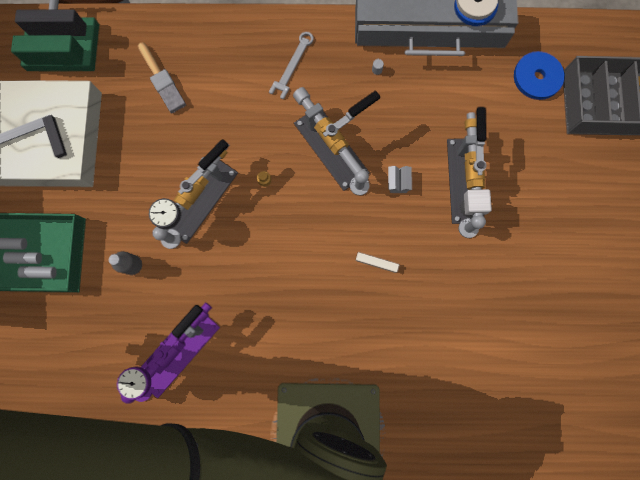

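View pics/scene0.png

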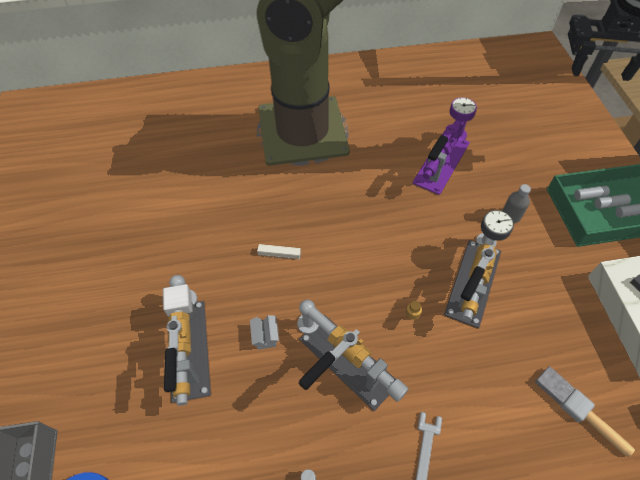

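The top view shows the gauged brass line with its gauge at (165,213), hub at (186,186) and black sleeve at (213,155). The purple look-alike is at lower left (170,350). Next I'll measure these points at their known heights.

```bash
cat > h.py <<'E'
import numpy as np,cv2
from plant import *
def ray(p,uv,z):
    K=np.array(p["intrinsics"]);E=np.array(p["extrinsics"])
    n=cv2.undistortPoints(np.array([[uv]],float),K,np.array(p["dist_coeffs"],float))[0,0]
    R=E[:3,:3];c=-R.T@E[:3,3];d=R.T@np.array([n[0],n[1],1]);return c+d*(z-c[2])/d[2]
def proj(p,X):
    E=np.array(p["extrinsics"]);return cv2.projectPoints(np.array(X,float).reshape(-1,1,3),cv2.Rodrigues(E[:3,:3])[0],E[:3,3],np.array(p["intrinsics"]),np.array(p["dist_coeffs"],float))[0][:,0]
E
python3 - <<'E'
from h import *
p=snapshot("top");im=p["color"]
c=im[120:260,130:270,::-1];cv2.imwrite("pics/crop0.png",cv2.resize(c,(600,600)[:2],interpolation=cv2.INTER_CUBIC))
q=snapshot("scene");c=q["color"][190:340,420:570,::-1];cv2.imwrite("pics/crop1.png",cv2.resize(c,(600,600),interpolation=cv2.INTER_CUBIC))
# gauge dial centroid & black sleeve centroid
for n,P,gr,sl in (("top",p,(148,195,185,235),(196,138,232,172)),("scene",q,(478,205,518,240),(460,262,492,305))):
    g=P["color"].astype(int)
    x0,y0,x1,y1=gr;m=g[y0:y1,x0:x1].min(2)>170;v,u=np.nonzero(m);G=(u.mean()+x0,v.mean()+y0)
    x0,y0,x1,y1=sl;m=g[y0:y1,x0:x1].max(2)<40;v,u=np.nonzero(m);S=(u.mean()+x0,v.mean()+y0)
    print(n,G,m.sum(),S,ray(P,G,.127),ray(P,S,.13))
print([ray(p,u,.13) for u in [(186,186)]])
E
```

```text
top (np.float64(163.08860759493672), np.float64(212.79957805907173)) 300 (np.float64(213.24), np.float64(154.18666666666667)) [0.42559185 0.31961298 0.127     ] [0.54213187 0.22879914 0.13      ]
scene (np.float64(497.9749373433584), np.float64(221.66165413533835)) 191 (np.float64(470.0628272251309), np.float64(284.0680628272251)) [0.43021712 0.31874482 0.127     ] [0.54993237 0.22249577 0.13      ]
[array([0.47800772, 0.27794212, 0.13      ])]
```

View pics/crop0.png

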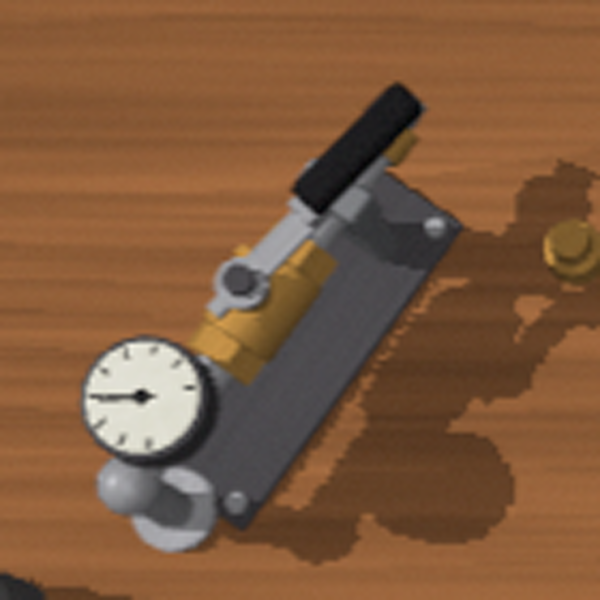

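View pics/crop1.png

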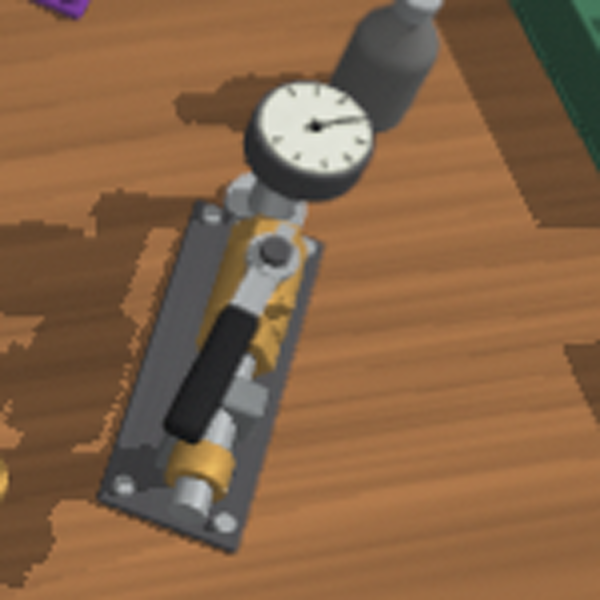

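```bash
python3 - <<'E'
from h import *
from scipy.optimize import least_squares
p=snapshot("top");q=snapshot("scene")
t=lambda a,b:(130+a/4.286-.4,120+b/4.286-.4); s=lambda a,b:(420+a/4-.4,190+b/4-.4)
obs=[(p,t(142,397),'g'),(p,t(240,279),'h'),(p,t(356,144),'s'),(q,s(316,127),'g'),(q,s(274,249),'h'),(q,s(215,368),'s')]
def f(v,full=False):
    x,y,yaw,l,hz=v;d=np.array([np.cos(yaw),np.sin(yaw)]);e=np.array([np.cos(yaw-l),np.sin(yaw-l)]);o=np.array([x,y])
    P={'g':[*(o-.068*d),.127],'h':[*o,hz],'s':[*(o+.08*e),.131]}
    return np.concatenate([proj(c,P[k])[0]-u for c,u,k in obs])
r=least_squares(f,[.478,.278,-.67,.05,.13]);print(r.x.round(4),r.fun.round(1))
# plate corners
A,B=ray(p,t(240,525),.006),ray(p,t(460,222),.006);print("plate yaw",np.arctan2(*(B-A)[[1,0]]),np.linalg.norm(B-A))
A,B=ray(q,s(100,498),.006),ray(q,s(195,203),.006);print(np.arctan2(*(A-B)[[1,0]]),np.linalg.norm(B-A))
A,B=ray(q,s(236,551),.006),ray(q,s(322,243),.006);print(np.arctan2(*(A-B)[[1,0]]),np.linalg.norm(B-A))
for n in "scene","top":
  print(find_in("gauge_valve",n)[:2])
E
```

```text
[ 0.4848  0.2827 -0.5874  0.1322  0.1156] [ 0.  -0.8  0.2 -0.2 -0.1 -0.6 -0.2 -0.7 -0.  -0.   0.1 -0.9]
plate yaw -0.5794913767505993 0.18749023252209784
-0.5719182173542297 0.18522818501320845
-0.5740861781041472 0.18806684685997682
[{'xy': [477.4, 273.8], 'score': 0.84}, {'xy': [439.6, 141.4], 'score': 0.82}]
[{'xy': [180.6, 333.9], 'score': 0.61}, {'xy': [204.6, 166.6], 'score': 0.58}]
```

```bash
cat >> h.py <<'E'
from scipy.spatial.transform import Rotation as Ro
O=np.array([.4848,.2827]);YAW=-.58
def pose(l,r,z,dt=0.):
    """tool pose over the lever at value l; dt: tangential shift, + is closing direction"""
    a=YAW-l;e=np.array([np.cos(a),np.sin(a)]);tn=np.array([e[1],-e[0]])
    Y=np.array([-e[1],e[0],0]);Z=np.array([0,0,-1.]);X=np.cross(Y,Z)
    return np.array([*(O+r*e+dt*tn),z]),np.c_[X,Y,Z]
def st():
    s=get_state();return s,np.array(s["tool_pos"]),Ro.from_quat(s["eef_rot"]).as_matrix()
def delta(P,R,P1,R1): return (R.T@(P1-P)*1000).round(1),np.degrees(Ro.from_matrix(R.T@R1).as_rotvec()).round(2)
def where():
    s,P,R=st();a=np.arctan2(R[1,1],R[0,1])-np.pi/2
    print("t",round(s["clock"],2),"pos",P.round(4),"tool l",round(YAW-a,3),"F",np.round(s["contact_force"],1),"q",np.round(s["q"],2),"op",s["opening"]);return P,R
E
python3 - <<'E'
from h import *
P,R=where();print(delta(P,R,*pose(.135,.085,.2)))
print(pose(.135,.085,.2))
E
```

```text
t 0.8 pos [0.1834 0.5975 0.2388] tool l -0.282 F [0.3 0.2 0.7] q [-1.24  0.69 -0.19  1.57  0.16  0.9  -0.22] op 1.0026485072012161
(array([-458.2, -247. ,   38.7]), array([ 0.  , -0.  , 23.91]))
(array([0.54898293, 0.22697252, 0.2       ]), array([[-0.75509324,  0.65561742,  0.        ],
       [ 0.65561742,  0.75509324,  0.        ],
       [ 0.        ,  0.        , -1.        ]]))
```

```bash
python3 -m creep '[-20,-10,0,0,0,0,-34,-18,0,0,0,0,-34,-18,0,0,0,0,-34,-18,0,0,0,0,-34,-18,0,0,0,0]' 36 20; python3 -m creep '[-34,-18,0,0,0,0,-34,-18,0,0,0,0,-34,-18,0,0,0,0,-34,-18,0,0,0,0,-34,-18,0,0,0,0]'
python3 - <<'E'
from h import *
P,R=where();print(delta(P,R,*pose(.135,.085,.2)))
E
```

```text
clock: 1.22
tool_pos: [0.3016, 0.4796, 0.2376]
eef_rot: [0.138, 0.99, 0.004, -0.004]
contact_force: [0.6, -0.2, -0.7]
opening: 0.646
clock: 1.63
tool_pos: [0.4462, 0.3401, 0.2362]
eef_rot: [0.137, 0.991, 0.005, -0.004]
contact_force: [0.5, 1.6, 0.5]
opening: 0.412
t 1.63 pos [0.4462 0.3401 0.2362] tool l -0.305 F [0.5 1.6 0.5] q [-0.57  0.61 -0.26  1.77  0.19  0.79  0.38] op 0.411978576696305
(array([-129.9,  -81.3,   34.3]), array([ 0.43, -0.61, 25.23]))
```

```bash
python3 -m creep '[-34,-21,4,0,0,0,-34,-21,4,0,0,0,-34,-21,4,0,0,0,-15,-9,4,0,0,0,0,0,0,0,0,7]';python3 -m creep '[0,0,0,0,0,7,0,0,0,0,0,7,0,0,0,0,0,3,0,0,0,0,0,0]'
python3 - <<'E'
from h import *
P,R=where();print(delta(P,R,*pose(.135,.085,.15)))
E
```

```text
clock: 2.05
tool_pos: [0.551, 0.2239, 0.2185]
eef_rot: [0.203, 0.979, 0.004, -0.0]
contact_force: [-0.5, 0.1, -0.1]
opening: 0.409
clock: 2.38
tool_pos: [0.554, 0.2187, 0.2179]
eef_rot: [0.352, 0.936, 0.003, -0.0]
contact_force: [-0.8, 0.6, 0.0]
opening: 0.409
t 2.38 pos [0.554  0.2187 0.2179] tool l 0.139 F [-0.8  0.6  0. ] q [-0.38  0.67 -0.13  1.69  0.11  0.79  0.3 ] op 0.4094187524021354
(array([ 9.1,  2.5, 67.9]), array([ 0.36, -0.14, -0.24]))
```

```bash
python3 -m creep '[9,2.5,20,0,0,0,0,0,20,0,0,0,0,0,15,0,0,0,0,0,0,0,0,0]'
python3 - <<'E'
from h import *
P,R=where();print(delta(P,R,*pose(.135,.085,.106)))
p=snapshot("wrist");cv2.imwrite("pics/w1.png",p["color"][:,:,::-1])
q=snapshot("top");c=q["color"][120:260,130:270,::-1];cv2.imwrite("pics/t1.png",cv2.resize(c,(600,600),interpolation=cv2.INTER_CUBIC))
E
```

```text
clock: 2.72
tool_pos: [0.5506, 0.2283, 0.163]
eef_rot: [0.349, 0.937, 0.005, 0.002]
contact_force: [-0.7, -0.6, -0.1]
opening: 0.409
t 2.72 pos [0.5506 0.2283 0.163 ] tool l 0.132 F [-0.7 -0.6 -0.1] q [-0.4   0.74 -0.12  1.74  0.13  0.66  0.27] op 0.40912086048554264
(array([ 0.3, -2.7, 57. ]), array([ 0.67, -0.01,  0.16]))
```

View pics/w1.png

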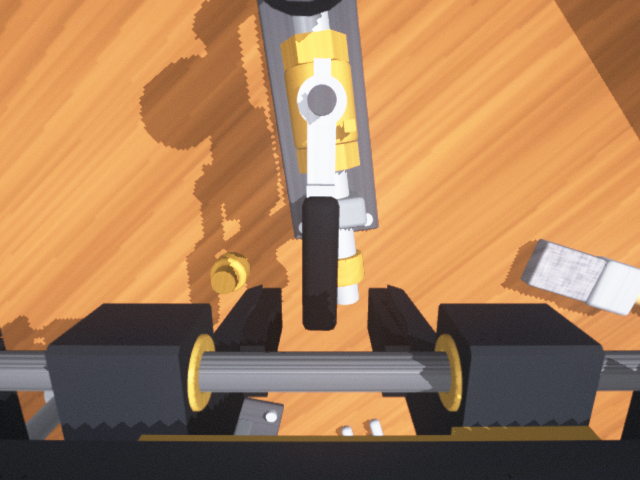

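View pics/t1.png

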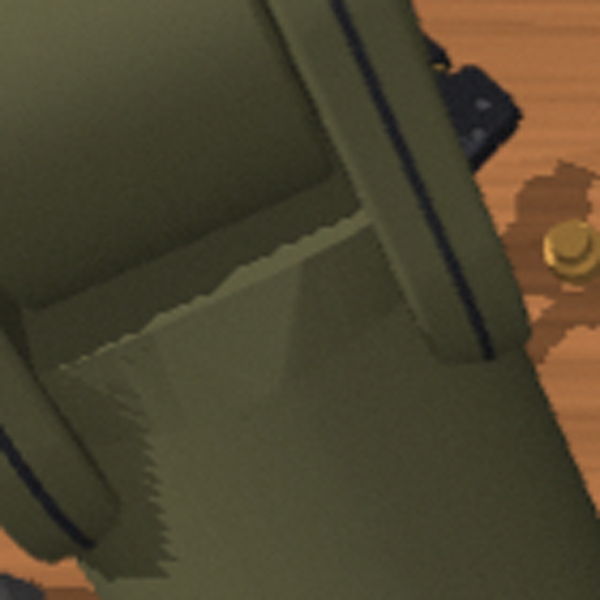

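The wrist view shows the sleeve (320,262) vertical and centred between the fingers (275 and 375). Going down.

```bash
python3 -m creep '[0,-2,15,0,0,0,0,0,15,0,0,0,0,0,15,0,0,0,0,0,12,0.6,0,0,0,0,0,0,0,0]'
python3 - <<'E'
from h import *
P,R=where();print(delta(P,R,*pose(.135,.085,.106)))
p=snapshot("wrist");cv2.imwrite("pics/w2.png",p["color"][:,:,::-1])
E
```

```text
clock: 3.23
tool_pos: [0.557, 0.2298, 0.1134]
eef_rot: [0.348, 0.937, 0.006, 0.006]
contact_force: [-0.2, 0.7, -0.0]
opening: 0.405
t 3.23 pos [0.557  0.2298 0.1134] tool l 0.131 F [-0.2  0.7 -0. ] q [-0.41  0.82 -0.1   1.76  0.14  0.55  0.26] op 0.4052068179798802
(array([ 4.3, -7.5,  7.3]), array([0.94, 0.39, 0.22]))
```

View pics/w2.png

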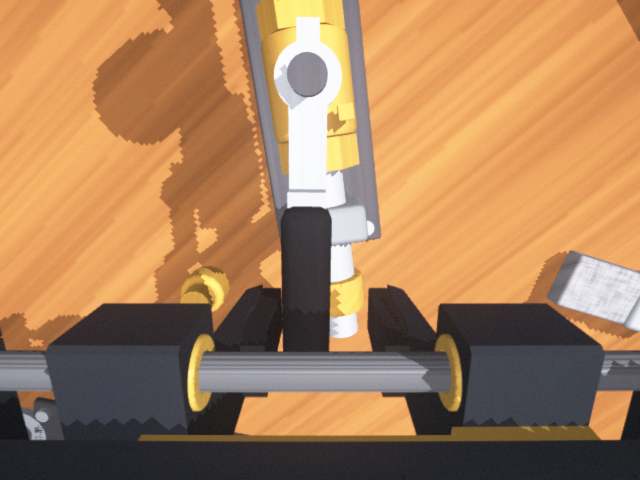

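```bash
python3 -m creep '[4,-6,8,0.9,0.4,0.2,0,0,0,0,0,0]'
python3 - <<'E'
from h import *
P,R=where();print(delta(P,R,*pose(.135,.085,.106)))
for l in (.135,.3): print(delta(*pose(l,.085,.106),*pose(l+.12,.085,.106)))
E
```

```text
clock: 3.45
tool_pos: [0.5513, 0.2283, 0.1075]
eef_rot: [0.35, 0.937, 0.001, 0.001]
contact_force: [-1.1, -0.3, -1.0]
opening: 0.411
t 3.45 pos [0.5513 0.2283 0.1075] tool l 0.135 F [-1.1 -0.3 -1. ] q [-0.41  0.83 -0.1   1.76  0.14  0.55  0.25] op 0.41141365537262203
(array([ 0.9, -2.5,  1.5]), array([ 0.19,  0.07, -0.01]))
(array([  0.6, -10.2,   0. ]), array([0.  , 0.  , 6.88]))
(array([  0.6, -10.2,   0. ]), array([0.  , 0.  , 6.88]))
```

```bash
python3 -m creep '[1,-3,1,0.2,0,0,0.5,-5,0,0,0,3,0.5,-7.5,0,0,0,5,0.5,-7.5,0,0,0,5,0.5,-7.5,0,0,0,5]' 27
python3 - <<'E'
from h import *
P,R=where();d=P[:2]-O;a=np.arctan2(d[1],d[0]);l=YAW-a;print("pos l",l,"r",np.hypot(*d));print(delta(P,R,*pose(l,.085,.106)))
E
```

```text
clock: 3.87
tool_pos: [0.5325, 0.2144, 0.1093]
eef_rot: [0.496, 0.868, 0.008, 0.004]
contact_force: [3.5, 2.0, -3.0]
opening: 0.304
t 3.87 pos [0.5325 0.2144 0.1093] tool l 0.459 F [ 3.5  2.  -3. ] q [-0.45  0.8  -0.02  1.85  0.03  0.47  0.04] op 0.3039985245313744
pos l 0.3811877892727329 r 0.08333268611210486
(array([-1.7,  0.1,  3.3]), array([ 1.01,  0.01, -4.46]))
```

```bash
python3 -m creep '[-1,-8.5,2,0.8,0,2.5,0,-8.5,1,0.3,0,4,0,-8.5,1,0.3,0,4.5,0,-8.5,1,0.3,0,5,0,-8.5,1,0.3,0,5]'
python3 - <<'E'
from h import *
P,R=where();d=P[:2]-O;a=np.arctan2(d[1],d[0]);l=YAW-a;print("pos l",l,"r",np.hypot(*d));print(delta(P,R,*pose(l,.085,.106)))
E
```

```text
clock: 4.28
tool_pos: [0.5059, 0.2027, 0.1085]
eef_rot: [0.653, 0.757, 0.008, 0.001]
contact_force: [3.5, 0.7, -1.3]
opening: 0.302
t 4.28 pos [0.5059 0.2027 0.1085] tool l 0.843 F [ 3.5  0.7 -1.3] q [-0.5   0.78  0.07  1.94 -0.13  0.41 -0.19] op 0.30174761405550155
pos l 0.7331472069740134 r 0.08272524253954983
(array([-2.3,  0.2,  2.5]), array([ 0.8 , -0.4 , -6.32]))
```

```bash
python3 -m creep '[-1.5,-9,2,0.8,-0.3,2,0,-9,1,0.3,0,4,0,-9,1,0.3,0,4.5,0,-9,1,0.3,0,4.5,0,-9,1,0.3,0,4.5]'
python3 - <<'E'
from h import *
P,R=where();d=P[:2]-O;a=np.arctan2(d[1],d[0]);l=YAW-a;print("pos l",l,"r",np.hypot(*d));print(delta(P,R,*pose(l,.085,.106)))
E
```

```text
clock: 4.7
tool_pos: [0.4752, 0.2007, 0.1079]
eef_rot: [0.779, 0.627, 0.007, -0.001]
contact_force: [3.5, -2.0, 0.1]
opening: 0.305
t 4.7 pos [0.4752 0.2007 0.1079] tool l 1.206 F [ 3.5 -2.   0.1] q [-0.57  0.77  0.14  2.03 -0.29  0.35 -0.42] op 0.30489489715393137
pos l 1.1067154194290603 r 0.08258826458172704
(array([-2.4,  0.2,  1.9]), array([ 0.49, -0.7 , -5.71]))
```

```bash
python3 -m creep '[-1.5,-9,2,0.5,-0.5,2,0,-9,1,0.3,0,4,0,-9,1,0.3,0,4,0,-8,1,0.3,0,4,0,-7,1,0.3,0,4]'
python3 - <<'E'
from h import *
P,R=where();d=P[:2]-O;a=np.arctan2(d[1],d[0]);l=YAW-a;print("pos l",l,"r",np.hypot(*d));print(delta(P,R,*pose(l,.085,.106)))
E
```

```text
clock: 5.12
tool_pos: [0.4471, 0.2091, 0.107]
eef_rot: [0.874, 0.486, 0.007, -0.004]
contact_force: [2.9, -2.9, 2.0]
opening: 0.302
t 5.12 pos [0.4471 0.2091 0.107 ] tool l 1.546 F [ 2.9 -2.9  2. ] q [-0.64  0.76  0.19  2.09 -0.45  0.32 -0.63] op 0.30234071388926465
pos l 1.4644560151746369 r 0.08267353454483972
(array([-2.3,  0.2,  1. ]), array([ 0.04, -0.9 , -4.68]))
```

```bash
python3 -m creep '[-1.5,-5,1,0,-0.5,1,0,-5,0.5,0,0,0.5]'; python3 -m creep '[0,-5,0.5,0,0,0.5,0,-5,0.5,0,0,0]'
python3 - <<'E'
from h import *
P,R=where();d=P[:2]-O;a=np.arctan2(d[1],d[0]);l=YAW-a;print("pos l",l,"r",np.hypot(*d));print(delta(P,R,*pose(l,.085,.106)))
p=snapshot("wrist");cv2.imwrite("pics/w3.png",p["color"][:,:,::-1])
E
```

```text
clock: 5.28
tool_pos: [0.4408, 0.2122, 0.107]
eef_rot: [0.881, 0.472, 0.006, 0.0]
contact_force: [1.7, -5.4, -0.4]
opening: 0.309
clock: 5.45
tool_pos: [0.4347, 0.2154, 0.1067]
eef_rot: [0.884, 0.468, 0.008, 0.003]
contact_force: [9.7, -12.7, -1.6]
opening: 0.309
t 5.45 pos [0.4347 0.2154 0.1067] tool l 1.588 F [  9.7 -12.7  -1.6] q [-0.69  0.75  0.21  2.12 -0.48  0.29 -0.67] op 0.30924490446352493
pos l 1.6306187039057698 r 0.08384576719753001
(array([-1.2, -0.1,  0.7]), array([ 0.71, -0.68,  2.42]))
```

View pics/w3.png

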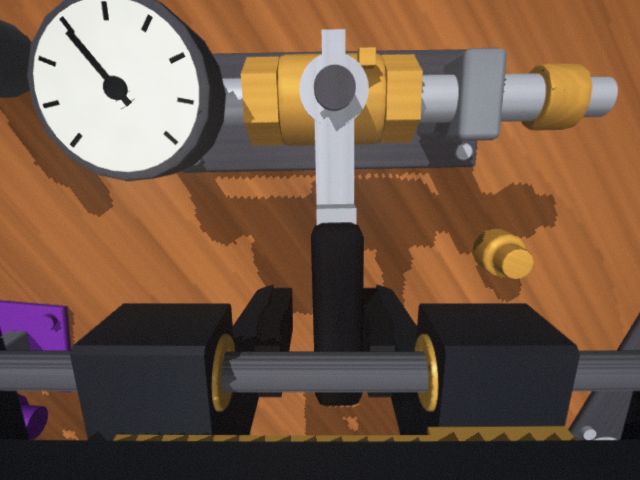

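The lever at (337,300) is square to the pipe, and the force has risen from 4 N to 16 N. I'll push once more to confirm that's the stop.

```bash
python3 -m creep '[0,-4,0,0,0,0,0,-4,0,0,0,0]'
```

```text
clock: 5.67
tool_pos: [0.4351, 0.2153, 0.1068]
eef_rot: [0.885, 0.465, 0.014, 0.009]
contact_force: [10.0, -8.8, -9.2]
opening: 0.312
```

The tool didn't move under about 16 N, so the lever is on its stop. Next I centre the fingers, open slightly and rise.

```bash
python3 -m creep '[0,3,0,0,0,0,0,1,0,0,0,0]' 36
python3 - <<'E'
from h import *
P,R=where();d=P[:2]-O;a=np.arctan2(d[1],d[0]);l=YAW-a;print("pos l",l,"r",np.hypot(*d));print(delta(P,R,*pose(1.571,.085,.106)))
p=snapshot("wrist");cv2.imwrite("pics/w4.png",p["color"][:,:,::-1])
E
```

```text
clock: 5.83
tool_pos: [0.4372, 0.2136, 0.1064]
eef_rot: [0.884, 0.466, 0.013, 0.008]
contact_force: [0.2, -0.3, -0.4]
opening: 0.402
t 5.83 pos [0.4372 0.2136 0.1064] tool l 1.591 F [ 0.2 -0.3 -0.4] q [-0.69  0.76  0.21  2.13 -0.48  0.28 -0.67] op 0.4022196933841784
pos l 1.593601981768737 r 0.08394048883048293
(array([-1. ,  1.9,  0.4]), array([ 1.53, -0.81, -1.16]))
```

View pics/w4.png

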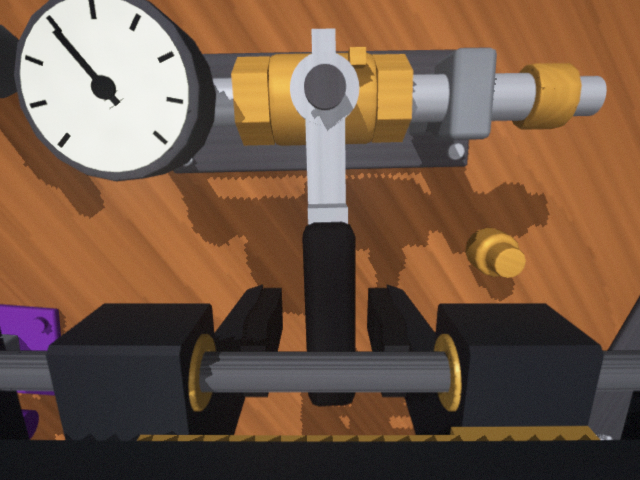

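```bash
python3 -m creep '[0,0,-10,0.8,0,0,0,0,-15,0,0,0,0,0,-20,0,0,0,0,0,-25,0,0,0,0,0,-25,0,0,0]'; python3 -m creep '[30,0,-10,0,0,0,30,0,0,0,0,0,30,0,0,0,0,0,30,0,0,0,0,0,0,0,0,0,0,0]'
python3 - <<'E'
from h import *
where()
for n in ("wrist","scene","top"):
  p=snapshot(n);cv2.imwrite(f"pics/{n}5.png",p["color"][:,:,::-1])
E
```

```text
clock: 6.3
tool_pos: [0.4255, 0.2172, 0.1992]
eef_rot: [0.882, 0.472, -0.002, -0.004]
contact_force: [0.5, 0.5, -0.7]
opening: 0.408
clock: 6.72
tool_pos: [0.4873, 0.3256, 0.2152]
eef_rot: [0.88, 0.475, -0.003, -0.009]
contact_force: [-0.3, -0.4, 0.4]
opening: 0.406
t 6.72 pos [0.4873 0.3256 0.2152] tool l 1.571 F [-0.3 -0.4  0.4] q [-0.88  0.7   0.4   1.73 -0.38  0.8  -0.88] op 0.4063311823137788
```

View pics/wrist5.png

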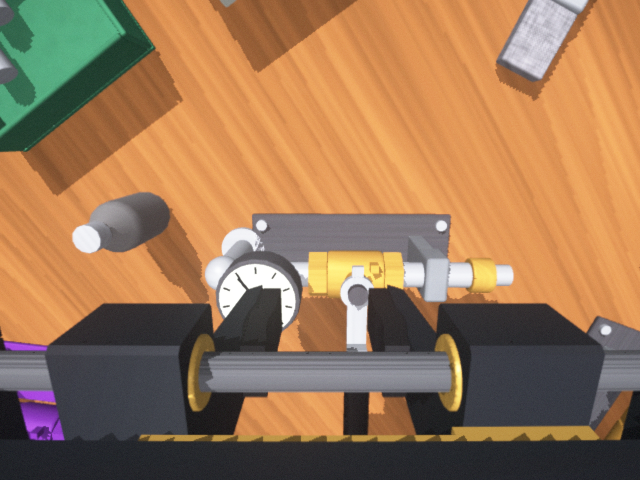

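View pics/scene5.png

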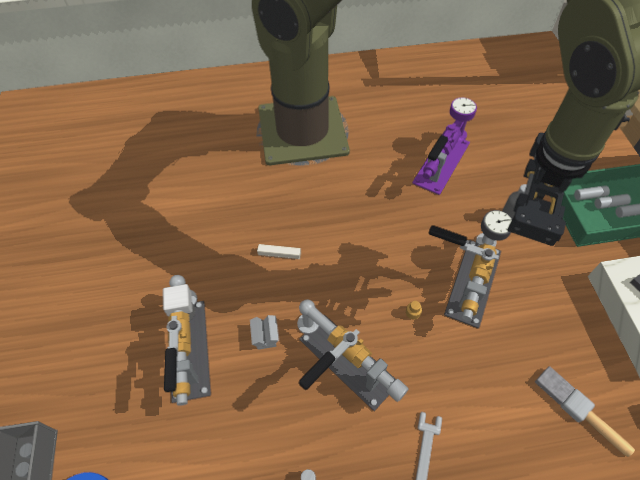

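The scene view shows the lever (sleeve at 448,237) square across the pipe, the other two levers unchanged and the gripper clear. One angle check before handing in.

```bash
python3 - <<'E'
from h import *
q=snapshot("scene");g=q["color"].astype(int)
v,u=np.nonzero(g[220:255,420:475].max(2)<40);S=(u.mean()+420,v.mean()+220)
X=ray(q,S,.129);d=X[:2]-O;print(S,X,np.hypot(*d),"lever",YAW-np.arctan2(d[1],d[0]))
pts=np.c_[u+420,v+220].astype(np.float32);l=cv2.fitLine(pts,cv2.DIST_L2,0,.01,.01).ravel()
A=ray(q,(S[0]-10*l[0],S[1]-10*l[1]),.129);B=ray(q,(S[0]+10*l[0],S[1]+10*l[1]),.129)
e=B-A;print("axis",(YAW-np.arctan2(e[1],e[0]))%np.pi)
finish_job()
E
```

```text
(np.float64(447.26126126126127), np.float64(235.42942942942943)) [0.44553458 0.213965   0.129     ] 0.07915979605916595 lever 1.5098139209774408
axis 1.5859377247241104
the job is handed in; nothing more can be done
```

I shut the valve on the line with the round gauge and handed the job in at about 7 s of the 38 s allowed. I set the fingers either side of its lever and swept it clockwise until it stopped.

- **On the stop:** at the end of the sweep the force rose from about 4 N to 16 N and the tool moved no further. I then backed off, opened the fingers and lifted clear, with the contact force back near zero.
- **Lever angle:** the last scene picture shows the lever square across its pipe. The line of the sleeve measured 1.586 rad, against 1.571 for fully shut.
- **Disagreeing check:** the angle from the stem to the middle of the sleeve came out at 1.51 rad, about 5 mm off at the sleeve. I put that down to calibration and pixel error and handed in on the strength of the firm stop and the sleeve direction.
- **Other levers:** by eye, the filter, spare and purple levers look the same as in the first picture. I didn't measure them.

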